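Square up a leg frame with a try square and hold it

ROBOT

A 7-joint arm with a two-finger parallel gripper is mounted at the origin on the work surface. World frame = base frame: x ahead of the robot, y to its left, z up, the work surface at z = 0. Lengths are in m, angles in rad, forces in N, time in s.
With the tool pointing down it reaches from about 0.35 to 0.9 m from the base axis. Payload 19.9 kg.
Tool frame: the origin (TCP) lies midway between the tips of the shut fingers; the grasp point (between the pads) lies grip_depth behind it (grip_depth is the distance from the TCP to the grasp point, in m); x points along the fingers, y is the direction in which the jaws open and shut, and the axes are right-handed (so a half turn about x gives the same grasp; the last joint's range is limited). The gripper opens to 85 mm and grips with 20 to 120 N. Pads are 22 mm wide; open, the fingers measure 114 mm over their backs; the gripper's body (76 mm by 85 mm) begins 54 mm behind the grasp point. The pads swing forward as they close: fully open they stand 13 mm farther back than shut.
Start: joints at [1.262, 0.417, -0.01, 1.614, 0.005, 1.111, -0.053], TCP at [0.165, -0.603, 0.231] pointing down, gripper open.
Joint ranges: [-2.81, 2.81], [-0.39, 2.02], [-1.27, 1.25], [0.06, 2.57], [-1.19, 4.33], [0.19, 2], [-2.82, 2.82]. Speed limits (rad/s): [1.89, 1.89, 2.39, 2.39, 3.01, 3.01, 3.01].

INTERFACE

Orientations are given as a rotation vector (axis times angle).
In Python, from cell import read_state, capture, sign_off, grip_depth gives the robot as it stands. The module is installed in compiled form; this text tells all that it offers.
- The arm moves only by the shell command python3 -m pendant 'ROWS' [FORCE]. ROWS is a JSON object of lists of equal length, an entry for each row: "fingers": the opening in per cent of the stroke, from 0 (shut) to 100 (fully open); "travel": the shift along the tool's x, y, z in cm, a list of three; "roll": the turn about the tool's x in degrees. In form: {"fingers": [fingers, ...], "travel": [[tx, ty, tz], ...], "roll": [roll, ...]}. A call has 1 to 10 rows; each row shifts and turns the commanded pose from where the row before left it, along the tool's axes as they then stand; what a row does not reach is not made up. A row lasts 1/8 s, in which the tool goes at most 62.5 mm and 10.7 degrees, less where a joint would pass 70% of its speed; a pose out of reach is approached as far as the arm can. A call is refused whole if a number of a shift passes 6.25 or a number of a turn 10.7, either way. A call with a gripper value outside its range is refused whole. The fingers move at their own pace and stop on an object; FORCE is the grip in N (left out, the last holds). Time passes only in rows, so rows that do not move let the fingers close. It gives the time, the measured TCP pose, the force and the opening at its end, in the units of the state.
- read_state(): the state, without advancing time (a new reading comes with each control period).
- capture(name): name is "scene" or "top" or "wrist"; returns a dict with "frame" (480x640x3 uint8, blue, green, red), "K" (3x3 intrinsics, pixels), "k1" (the pictures are not rectified: a ray, as slopes to the right and down, at radius r is drawn at 1 + k1 r^2 times it, then the intrinsics apply), "T" (4x4, takes a point from camera to world coordinates); the wrist camera has in their place "tool_from_camera" (4x4, takes a point from camera to tool coordinates, whose origin is the TCP and whose axes are the tool frame's). Camera axes: x right, y up, looking along -z (the intrinsics and any distortion apply to the point x, -y, -z); pixel columns grow to the right and rows downward; lengths in m; the calibration is good to about 2 mm. A picture is of the moment at which its call begins: read the wrist's pose just before it. There is no depth.
- sign_off(): hands the job in, once; it reports no verdict.
The state is a dict: "t": time; "qpos": joint angles; "joint_velocities": joint speeds; "tau": joint torques, N m; "tool_pos": TCP position; "tcp_rot": TCP orientation; "force": force on the tool from outside, world axes, zero at the start; "ft_torque": the same for the moment, N m; "opening": opening from 0.0 (shut) to 1.0 (fully open).
Only numpy, scipy, OpenCV 4.12 (cv2) and the standard library are available. Lean on these libraries where they do the work, as an engineer would, in place of code of your own. Each camera call takes 0.05 s, during which the arm holds its last target. There are 200 camera calls.

TASK

The post of this leg frame still leans over its foot rail. Take the try square by its stock, set the stock flat on top of the rail, then slide it along the rail into the inside corner so that the blade, not the gripper, pushes the post upright, until stock and blade are both tight against the wood with no gap. Finish while still holding the square pressed there, keeping the post square to the rail, and leave the other things on the bench where they are.

Things in the scene. Friction and masses are not known exactly. Their poses are not given: they have to be found in the camera images.
- try_square: Try square (0.2 to 0.3 kg) on its stock, blade up. Origin: bottom of its outer corner (heel), mid thickness. x: along the stock, heel to toe; z: up the blade; y: thickness. Dark wood stock with brass strips, 140 mm long, 40 high, 24 thick; steel blade 36 wide (x 0 to 36), 2.5 thick, tip at z 152. Working faces: underside of the stock (z = 0) and outer edge of blade and stock (x = 0).
- square_grip (a point): Point in the stock where it is best gripped from above across its 24 mm thickness (fingers closing along the square's y): 92 mm from the heel, 30 mm above the underside, 56 mm clear of the blade.
- foot_rail: Pale wooden rail 45 mm high, 70 wide, fixed to the bench by a hold-down clamp. Origin: on the bench below the inside corner. x: along the rail from the post towards the clamp; z up. Rail x -65 to 285, post on it at x -45 to 0. Clamp pad (radius 16) on the rail at x 252, spindle and red handle above it to z 195, column at x 312. Rail top free from x 0 to 235.
- corner (a point): The inside corner: on the rail's top face (45 mm above the bench), in the middle of its width, where the inner face of the upright post meets it; axes as foot_rail. When the square is home, its origin and axes lie on these.
- post: Pale post, 45 by 45 by 170 mm, its stub tenon snug in the rail's mortise. It rocks on the inner edge of its foot, which stays at the corner (origin there, mid width), stiffly (0.2 N m: 1 to 2 N at the blade's tip moves it) and stays where left. z along the post, axes as foot_rail when upright; starts leaning over the rail by 0.05 to 0.11 rad. When the square is tight in the corner it stops firmly.
- post_top (a point): Middle of the top edge of the post's inner face, 170 mm above the rail's top when upright.
- glue_bottle: Bystander: cream glue bottle with red band and cap, 68 mm diameter, 202 high; origin in the middle of its underside.
- sanding_block: Bystander: red hand sander lying beside the rail, 150 by 70 by 33 mm; origin in the middle of its underside.
- screwdriver: Bystander: screwdriver lying beside the rail, 200 mm long; origin under its middle.
- mallet: Bystander: wooden mallet lying on the bench, about 330 by 120 by 70 mm, the head at its +x end; origin under its middle.
- offcut: Bystander: pale timber offcut 110 by 70 by 45 mm; origin in the middle of its underside.
- f_clamp: Bystander: F-clamp with red jaws lying flat, about 300 by 110 mm, 25 high; origin under the middle of its bar.
- spare_leg: Bystander: pale wooden bar 210 by 45 by 24 mm lying flat; origin in the middle of its underside.
Things that resemble listed ones, but are neither listed nor needed, are in the scene too. Of the things that look like the try_square, take the one that is farthest from the robot's base at the start.

How it is judged:
By the outcome, as a careful person would: the job done as asked, in the order asked, and still so for the second after the job is handed in, while the arm keeps its last pose, push and grip.
It also fails if it takes over 64 s, if anything falls off the work surface, if the arm or the gripper's body presses on something with over 40 N, if the wrist force passes 120 N, or if a joint passes its speed limit or range.

## Working session

There is one attempt and no reset: what is moved stays moved. The work goes in short steps, Python scripts to look and compute and a shell command to move; the robot and the scene stay as the last step left them, time stands still between calls to the robot, and variables do not carry over. Pictures are saved under pics/ and viewed, about 8 in all and at most 12, crops included, and the job is handed in when it is done.

```bash
mkdir -p pics
cat > h.py <<'E'
import numpy as np, cv2
from scipy.spatial.transform import Rotation as R
from cell import read_state, capture, sign_off, grip_depth
def tool():
    s=read_state(); T=np.eye(4); T[:3,:3]=R.from_rotvec(s['tcp_rot']).as_matrix(); T[:3,3]=s['tool_pos']; return T
def cam(name):
    T=tool(); c=capture(name)
    if name=='wrist': c['T']=T@np.array(c['tool_from_camera'])
    return {k:(np.array(v) if k in('K','T','frame') else v) for k,v in c.items()}
def ray(c,uv):
    K=c['K']; d=np.array([[ (uv[0]-K[0,2])/K[0,0],(uv[1]-K[1,2])/K[1,1]]])
    x=d[0].copy()
    for _ in range(20): x=d[0]/(1+c['k1']*(x@x))
    v=c['T'][:3,:3]@np.array([x[0],-x[1],-1.]); return c['T'][:3,3],v/np.linalg.norm(v)
def onz(c,uv,z):
    o,v=ray(c,uv); return o+v*(z-o[2])/v[2]
def proj(c,p):
    q=np.linalg.inv(c['T'])@np.append(p,1); a=np.array([q[0]/-q[2],-q[1]/-q[2]]); a*=1+c['k1']*(a@a)
    return c['K'][:2,:2]@a+c['K'][:2,2]
def tri(c1,u1,c2,u2):
    o1,v1=ray(c1,u1);o2,v2=ray(c2,u2); t=np.linalg.lstsq(np.c_[v1,-v2],o2-o1,rcond=None)[0]
    a,b=o1+t[0]*v1,o2+t[1]*v2; return (a+b)/2,np.linalg.norm(a-b)
def save(n,c):
    import pickle; pickle.dump(c,open(n+'.pkl','wb'))
def load(n):
    import pickle; return pickle.load(open(n+'.pkl','rb'))
E
python3 - <<'E'
from h import *
np.set_printoptions(precision=4,suppress=True)
print(grip_depth, read_state(), tool())
for n in('scene','top'):
    c=cam(n); save(n,c); cv2.imwrite(f'pics/{n}0.png',c['frame']); print(n,c['K'],c['k1'],c['T'])
E
```

```text
0.0187 {'t': 0.0, 'qpos': array([ 1.2615,  0.418 , -0.0103,  1.6142,  0.0047,  1.1107, -0.053 ]), 'joint_velocities': array([-0.0014,  0.001 ,  0.0008, -0.0013,  0.0011, -0.0014,  0.0011]), 'tau': array([  0.0001, -86.4437,   0.6789, -43.4893,   0.0192,   0.0075,
        -0.    ]), 'tool_pos': array([ 0.1653, -0.6024,  0.2307]), 'tcp_rot': array([ 2.0786,  0.2813, -2.0791]), 'force': array([0.1511, 0.1136, 0.0659]), 'ft_torque': array([ 0.0582,  0.0088, -0.0256]), 'opening': 1.0040155948758576} [[-0.0004  0.2646 -0.9644  0.1653]
 [ 0.0012 -0.9644 -0.2646 -0.6024]
 [-1.     -0.0012  0.0001  0.2307]
 [ 0.      0.      0.      1.    ]]
scene [[435.9425   0.     324.3628]
 [  0.     435.9425 240.2021]
 [  0.       0.       1.    ]] 0.025376366242642622 [[ 0.177  -0.7861  0.5922  1.0342]
 [ 0.9841  0.149  -0.0964 -0.0453]
 [-0.0125  0.5999  0.8     0.8689]
 [ 0.      0.      0.      1.    ]]
top [[518.4214   0.     310.9672]
 [  0.     518.4214 244.5892]
 [  0.       0.       1.    ]] -0.15427983933583767 [[-0.0232  0.9958 -0.089   0.4073]
 [-0.9997 -0.0224  0.0102  0.0688]
 [ 0.0081  0.0892  0.996   1.352 ]
 [ 0.      0.      0.      1.    ]]
```

View pics/scene0.png

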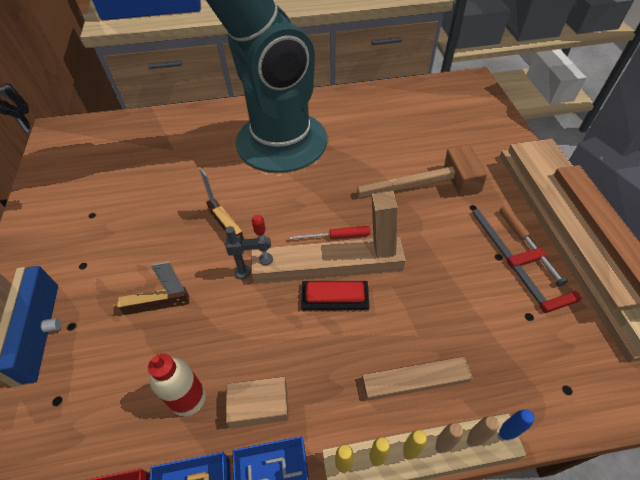

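View pics/top0.png

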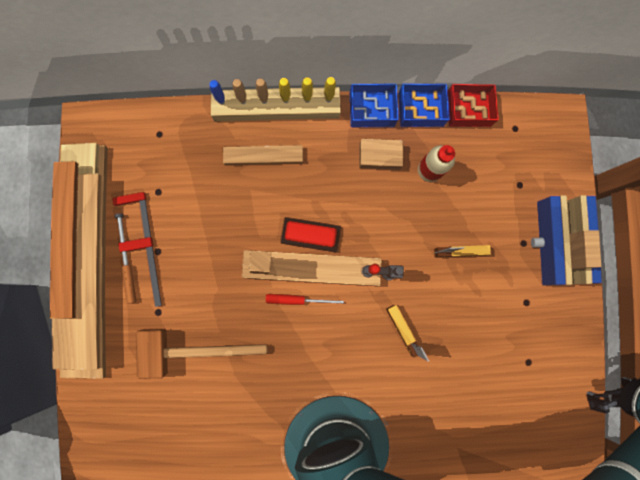

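Scene picture: squares at A, scene (152,290) / top (463,251), and B, scene (220,210) / top (407,332). The robot base is at top (337,440), so A is farther from it. A's blade is at its right end in the scene view. The rail runs from scene (252,262) to (405,255), with the post at (385,225) and the clamp at (250,245). I'll enlarge A and the rail to confirm.

Run:
```python
from h import *
s,t=load('scene'),load('top')
def cr(c,u,v,w,h,f): return cv2.resize(c['frame'][v:v+h,u:u+w],(w*f,h*f),interpolation=cv2.INTER_CUBIC)
a=cr(s,105,250,100,75,4); b=cr(t,420,215,100,75,4)
c=cr(s,220,180,200,100,4); 
im=np.vstack([np.hstack([a,b]),c[:280]]) 
cv2.imwrite('pics/c1.png',im[:600])
for n,p in(('A',(463,251)),('B',(407,332))): print(n,onz(t,p,.04))
```

```text
A [ 0.49910271 -0.336279    0.04      ]
B [ 0.29694291 -0.182469    0.04      ]
```

View pics/c1.png

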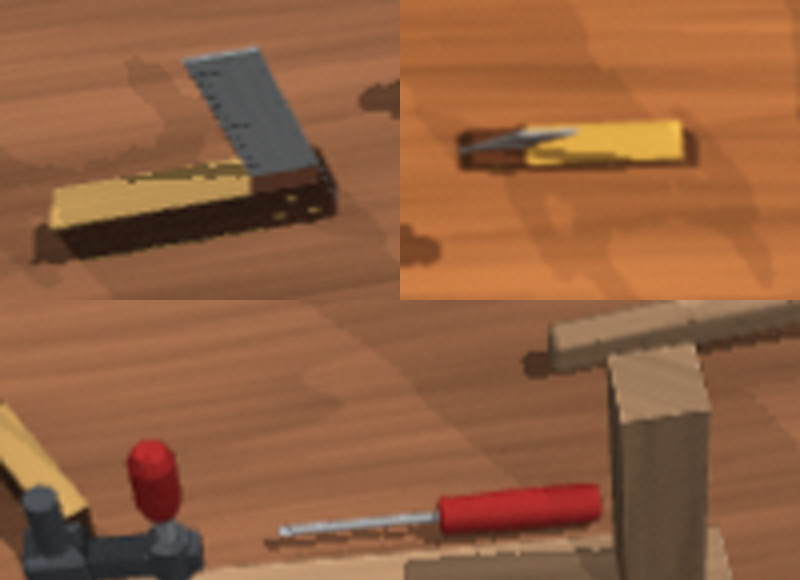

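A is the right one: try square, blade at its +y (heel) end, toe towards -y, roughly parallel to the rail's own x direction.

Run:
```python
from h import *
np.set_printoptions(precision=4,suppress=True)
t=load('top'); f=t['frame']; hsv=cv2.cvtColor(f,cv2.COLOR_BGR2HSV)
roi=np.zeros(f.shape[:2],np.uint8); roi[235:268,430:500]=1
m=cv2.inRange(hsv,(20,110,110),(35,255,255))*roi
pts=cv2.findNonZero(m); r=cv2.minAreaRect(pts); bx=cv2.boxPoints(r); print('brass',r)
for p in bx: print(onz(t,p,.04))
h,e=onz(t,(434.5,252),.04),onz(t,(491.5,250.5),.04); print('heel,toe',h,e,np.linalg.norm(h-e))
# rail edges: saturation profile
for u in(275,300,325,350,375):
    print(u,[tuple(map(int,hsv[v,u])) for v in range(246,292,2)])
```

```text
brass ((474.5, 249.5), (7.0, 29.0), 90.0)
[ 0.5122 -0.3289  0.04  ]
[ 0.5104 -0.4067  0.04  ]
[ 0.4922 -0.4057  0.04  ]
[ 0.4941 -0.3281  0.04  ]
heel,toe [ 0.4983 -0.261   0.04  ] [ 0.4986 -0.4128  0.04  ] 0.151828213504
275 [(12, 169, 183), (12, 170, 180), (11, 174, 173), (16, 119, 223), (16, 125, 224), (15, 127, 227), (15, 136, 171), (14, 138, 146), (14, 137, 141), (15, 136, 148), (14, 137, 143), (14, 139, 141), (14, 138, 137), (15, 140, 135), (14, 139, 128), (15, 134, 184), (15, 132, 193), (12, 165, 139), (12, 169, 193), (13, 168, 197), (12, 170, 206), (12, 169, 193), (12, 168, 193)]
300 [(10, 163, 86), (12, 171, 179), (12, 169, 175), (12, 172, 162), (16, 129, 220), (16, 126, 224), (16, 126, 224), (15, 136, 173), (15, 139, 143), (14, 139, 141), (14, 138, 150), (14, 137, 155), (15, 137, 145), (14, 135, 149), (14, 137, 156), (15, 138, 151), (15, 137, 168), (16, 128, 219), (12, 174, 173), (13, 167, 200), (13, 167, 208), (13, 169, 205), (13, 168, 203)]
325 [(5, 169, 89), (10, 107, 55), (11, 161, 84), (12, 172, 162), (13, 150, 177), (16, 121, 226), (16, 128, 223), (16, 124, 226), (16,
[... 275 characters left out ...]
2, 171, 174), (12, 172, 162), (12, 169, 167), (13, 153, 168), (16, 126, 223), (16, 124, 227), (17, 124, 230), (16, 128, 215), (16, 128, 213), (16, 129, 219), (16, 127, 221), (16, 126, 228), (16, 129, 216), (16, 128, 225), (16, 124, 227), (16, 125, 229), (16, 124, 232), (13, 152, 156), (13, 170, 201), (12, 164, 200), (12, 168, 200)]
375 [(12, 170, 188), (12, 170, 191), (12, 168, 185), (12, 172, 165), (12, 170, 177), (12, 174, 173), (15, 122, 202), (16, 127, 219), (16, 129, 229), (4, 205, 157), (2, 218, 213), (2, 216, 225), (2, 214, 228), (2, 221, 185), (8, 165, 127), (16, 127, 217), (16, 124, 230), (16, 126, 227), (16, 127, 225), (15, 130, 204), (12, 163, 153), (13, 168, 200), (12, 167, 195)]
```

```bash
python3 -m pendant '{"fingers":[100,100,100,100,100,100,100],"travel":[[0,0,0],[0,0,0],[0,0,0],[0,0,0],[0,0,0],[0,0,0],[0,0,0]],"roll":[-10.67,-10.67,-10.67,-10.67,-10.67,-10.67,-10.67]}'
python3 -m pendant '{"fingers":[100,100,100,100,100,100,100,100,100],"travel":[[0,4.2,-3.05],[0,4.2,-3.05],[0,4.2,-3.05],[0,4.2,-3.05],[0,4.2,-3.05],[0,4.2,-3.05],[0,4.2,-3.05],[0,4.2,-3.05],[0,0,0]],"roll":[0,0,0,0,0,0,0,0,0]}'
python3 - <<'E'
from h import *
np.set_printoptions(precision=4,suppress=True)
print(tool()); c=cam('wrist'); save('w1',c); cv2.imwrite('pics/w1.png',c['frame']); print(c['T'],c['K'])
t=load('top'); s=cv2.cvtColor(t['frame'],cv2.COLOR_BGR2HSV)[:,:,1].astype(float)
U,A,B=[],[],[]
for u in list(range(280,352,3)):
    col=cv2.GaussianBlur(s,(1,3),0)[:,u]; 
    up=next(v for v in range(262,240,-1) if col[v]>148); lo=next(v for v in range(272,295) if col[v]>148)
    A.append(up+(148-col[up])/(col[up+1]-col[up]));B.append(lo-(148-col[lo])/(col[lo-1]-col[lo]));U.append(u)
for n,Y in(('far',A),('near',B)):
    k=np.polyfit(U,Y,1); z=.045
    p,q=onz(t,(285,np.polyval(k,285)),z),onz(t,(350,np.polyval(k,350)),z); print(n,k,p,q,'ang',np.degrees(np.arctan2(q[0]-p[0],-(q[1]-p[1]))))
E
```

```text
t: 0.98
tool_pos: [0.1653, -0.6025, 0.2309]
tcp_rot: [1.205, 1.213, -1.204]
force: [-0.1, -1.3, -0.8]
opening: 1.0
t: 2.1
tool_pos: [0.5043, -0.3548, 0.2309]
tcp_rot: [1.206, 1.213, -1.203]
force: [-1.2, -0.6, -0.6]
opening: 1.004
[[ 0.0007  1.      0.0065  0.5043]
 [ 0.0019  0.0065 -1.     -0.3548]
 [-1.      0.0007 -0.0019  0.2309]
 [ 0.      0.      0.      1.    ]]
[[ 1.     -0.0062 -0.0026  0.5025]
 [ 0.0068  0.946   0.3241 -0.2708]
 [ 0.0005 -0.3241  0.946   0.3738]
 [ 0.      0.      0.      1.    ]] [[347.8218   0.     318.1284]
 [  0.     347.8218 233.4077]
 [  0.       0.       1.    ]]
far [  0.0607 234.7091] [0.5067 0.1216 0.045 ] [ 0.493  -0.0426  0.045 ] ang -4.7849300814586115
near [  0.0611 262.6826] [0.4358 0.1229 0.045 ] [ 0.422  -0.0405  0.045 ] ang -4.835498847172236
```

View pics/w1.png

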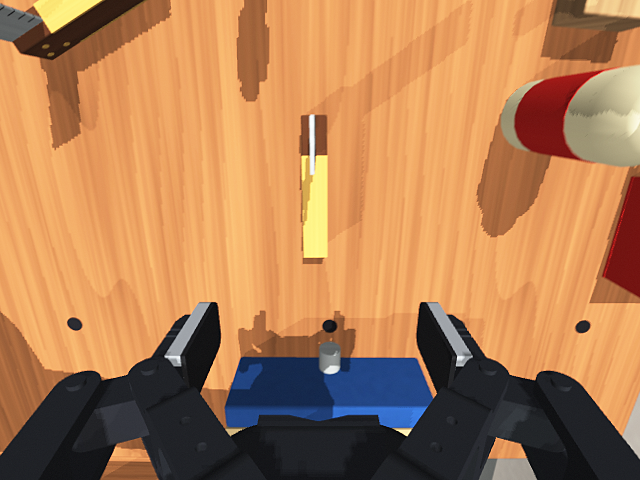

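Wrist picture: the square's stock runs from heel (314,115) to toe (315,258), brass at (302–327), with the blade at its top end. It's nearly in line with the image.

Run:
```python
from h import *
np.set_printoptions(precision=4,suppress=True)
c=load('w1');f=c['frame'];hsv=cv2.cvtColor(f,cv2.COLOR_BGR2HSV)
m=cv2.inRange(hsv,(22,100,120),(35,255,255)); m[:,:270]=0;m[:,360:]=0;m[:140]=0;m[275:]=0
ys=range(185,252,4); L=[];Rr=[]
for v in ys:
    x=np.where(m[v])[0]; L.append(x.min()-.5);Rr.append(x.max()+.5)
kl,kr=np.polyfit(ys,L,1),np.polyfit(ys,Rr,1)
vt=np.where(m[:,312:322].any(1))[0]; print('rows',vt.min(),vt.max())
g=lambda k,v:onz(c,(np.polyval(k,v),v),.04)
for v in(115,190,250,vt.max()+.5): print(v,g(kl,v),g(kr,v),(g(kl,v)+g(kr,v))/2)
print('blade tip pts', onz(c,(312,115),.152), onz(c,(312,175),.152))
a,b=(g(kl,190)+g(kr,190))/2,(g(kl,250)+g(kr,250))/2
print('ang',np.degrees(np.arctan2(b[0]-a[0],-(b[1]-a[1]))))
```

```text
rows 156 257
115 [ 0.5026 -0.2713  0.04  ] [ 0.5096 -0.2712  0.04  ] [ 0.5061 -0.2712  0.04  ]
190 [ 0.4943 -0.3406  0.04  ] [ 0.5112 -0.3404  0.04  ] [ 0.5027 -0.3405  0.04  ]
250 [ 0.4868 -0.4034  0.04  ] [ 0.5126 -0.4032  0.04  ] [ 0.4997 -0.4033  0.04  ]
257.5 [ 0.4858 -0.4117  0.04  ] [ 0.5128 -0.4116  0.04  ] [ 0.4993 -0.4117  0.04  ]
blade tip pts [ 0.4989 -0.2711  0.152 ] [ 0.499  -0.3074  0.152 ]
ang -2.7665628592495626
```

```bash
python3 -m pendant '{"fingers":[100,100,100],"travel":[[3,-0.43,0.87],[5,0,0],[0,0,0]],"roll":[0,0,0]}'
python3 - <<'E'
from h import *
c=cam('scene'); im=c['frame'][60:330,40:340]; cv2.imwrite('pics/s2.png',cv2.resize(im,None,fx=2.2,fy=2.2,interpolation=cv2.INTER_CUBIC))
T=tool();p=T@np.array([-.143,0,-.084,1]);print('cam px crop',(proj(c,p[:3])-[40,60])*2.2)
E
```

```text
t: 2.52
tool_pos: [0.4943, -0.3671, 0.1483]
tcp_rot: [1.21, 1.215, -1.212]
force: [0.3, -0.7, 1.2]
opening: 1.002
cam px crop [213.84502081 342.1091147 ]
```

View pics/s2.png

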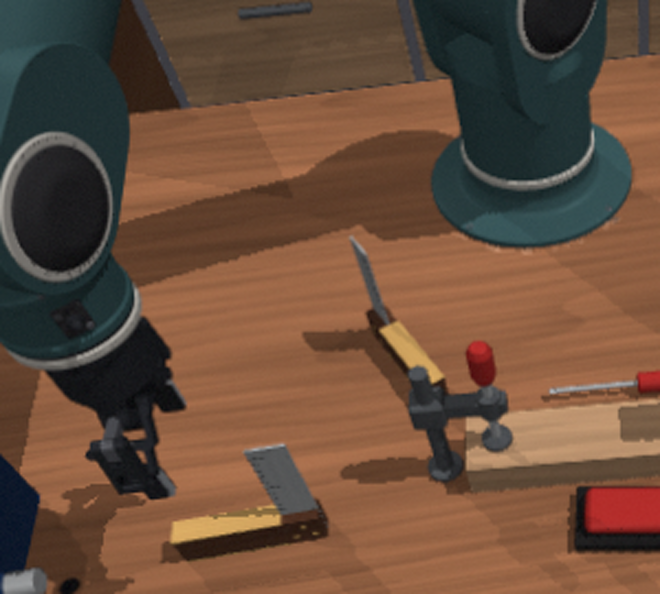

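No camera body is visible where the lens sits (crop (214,342)), so the blade won't be hit. Settle, correct, then descend.

```bash
python3 -m pendant '{"fingers":[100,100],"travel":[[0,0,0],[0,0,0]],"roll":[0,0]}'
python3 -m pendant '{"fingers":[70,70,70,70],"travel":[[4,0.3,-0.35],[3,0,0],[0,0,0],[0,0,0]],"roll":[0,0,0,0]}'
```

```text
t: 2.82
tool_pos: [0.4975, -0.3677, 0.153]
tcp_rot: [1.209, 1.207, -1.208]
force: [0.7, -0.1, 0.4]
opening: 1.003
t: 3.32
tool_pos: [0.5007, -0.3642, 0.083]
tcp_rot: [1.209, 1.208, -1.208]
force: [0.3, -0.1, -0.0]
opening: 0.702
```

```bash
python3 -m pendant '{"fingers":[70,70,70,70],"travel":[[3,0,0],[2.5,0,0],[1.7,0,0],[0,0,0]],"roll":[0,0,0,0]}'
python3 -m pendant '{"fingers":[20,20,20,20,20,20,20],"travel":[[0,0,0],[0,0,0],[0,0,0],[0,0,0],[0,0,0],[0,0,0],[0,0,0]],"roll":[0,0,0,0,0,0,0]}' 60
```

```text
t: 3.82
tool_pos: [0.4999, -0.3637, 0.0093]
tcp_rot: [1.209, 1.21, -1.209]
force: [-0.4, 0.3, 0.7]
opening: 0.697
t: 4.7
tool_pos: [0.5007, -0.3642, 0.0105]
tcp_rot: [1.209, 1.208, -1.208]
force: [-0.8, 0.8, 6.7]
opening: 0.275
```

```bash
python3 -m pendant '{"fingers":[20,20,20,20,20,20,20,20],"travel":[[-1,0,0],[-2,0,0],[-4,0,0],[-5,0,0],[-5.5,0,0],[-5.5,0,0],[0,0,0],[0,0,0]],"roll":[0,0,0,0,0,0,0,0]}'
python3 - <<'E'
from h import *
np.set_printoptions(precision=4,suppress=True)
t=load('top');s=load('scene')
hs=cv2.cvtColor(t['frame'],cv2.COLOR_BGR2HSV)
print([tuple(map(int,hs[268,u]))for u in range(236,250)])
d=np.array([-.0839,-.9965])
for u in((243.5,257),(242.5,275)):
    p=onz(t,u,.045);print('railend top',p, 'corner from it',p[:2]+.065*d)
for u in((405,254),(405,270)): print('scene end',onz(s,u,.045))
c=cam('wrist');save('w2',c);cv2.imwrite('pics/w2.png',c['frame']);print(tool())
E
```

```text
t: 5.7
tool_pos: [0.4995, -0.3635, 0.2394]
tcp_rot: [1.208, 1.21, -1.209]
force: [-1.0, 0.1, -4.4]
opening: 0.27
[(12, 170, 162), (12, 171, 161), (12, 172, 163), (12, 171, 161), (11, 172, 160), (12, 173, 152), (13, 145, 165), (15, 132, 197), (15, 132, 203), (15, 132, 201), (15, 133, 202), (15, 133, 200), (15, 134, 190), (15, 134, 185)]
railend top [0.4964 0.2269 0.045 ] corner from it [0.491  0.1621]
railend top [0.4509 0.23   0.045 ] corner from it [0.4455 0.1652]
scene end [0.4979 0.2292 0.045 ]
scene end [0.54   0.2167 0.045 ]
[[-0.0012  1.      0.0006  0.4993]
 [ 0.0008  0.0006 -1.     -0.3634]
 [-1.     -0.0012 -0.0008  0.2386]
 [ 0.      0.      0.      1.    ]]
```

View pics/w2.png

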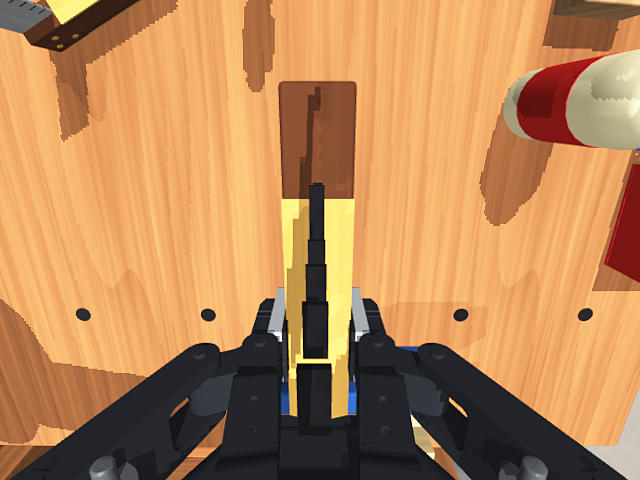

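The square hangs centred and aligned in the fingers (stock edges at columns 280 and 357, heel at row 82). I'll carry it over the clamp at this height.

```bash
python3 -m pendant '{"fingers":[20,20,20,20,20,20,20,20,20,20],"travel":[[0,-0.3,-3],[0,-0.47,-4.6],[0,-0.6,-5.9],[0,-0.6,-5.9],[0,-0.6,-5.9],[0,-0.6,-5.9],[0,-0.47,-4.6],[0,-0.1,-1.5],[0,0,0],[0,0,0]],"roll":[0,0,0,0,0,0,0,4.85,0,0]}'
python3 - <<'E'
from h import *
np.set_printoptions(precision=4,suppress=True)
c=cam('wrist');save('w3',c);cv2.imwrite('pics/w3.png',c['frame']);print(tool(),read_state()['force'])
E
```

```text
t: 7.0
tool_pos: [0.4621, 0.0085, 0.2387]
tcp_rot: [1.27, 1.17, -1.271]
force: [-1.0, -0.0, -3.0]
opening: 0.271
[[-0.001   0.9965 -0.0839  0.4621]
 [ 0.0001 -0.0839 -0.9965  0.0084]
 [-1.     -0.0011 -0.      0.2388]
 [ 0.      0.      0.      1.    ]] [ 0.0811 -0.1144 -3.1421]
```

View pics/w3.png

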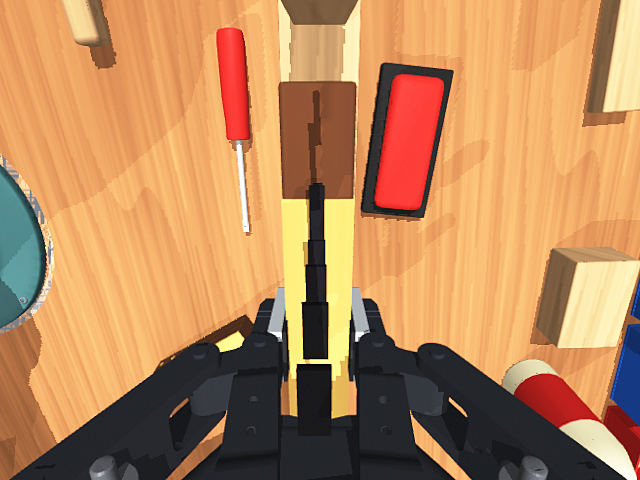

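Wrist picture: the rail is straight ahead (edges near columns 279/361 at row 60), the post's foot line is near row 24 (columns 290–347), and the square lines up with it.

Run:
```python
from h import *
np.set_printoptions(precision=4,suppress=True)
c=load('w3');f=c['frame'];hsv=cv2.cvtColor(f,cv2.COLOR_BGR2HSV)
print('col318',[(v,int(hsv[v,318,2])) for v in range(14,34)])
for v in(10,40,70): print(v,[(u,int(hsv[v,u,1]),int(hsv[v,u,2])) for u in list(range(272,296,2))+list(range(342,368,2))])
T=tool(); Ti=np.linalg.inv(T)
for n,uv in(('footL',(290,24.5)),('footR',(347,24.5)),('L70',(279,70)),('R70',(361,70))):
    p=onz(c,uv,.045); print(n,p,'tool',(Ti@np.append(p,1))[:3])
for n,uv in(('stkL',(280,90)),('stkR',(357,90)),('heel',(317,82))):
    p=onz(c,uv,.2388-.0105+.04); print(n,p,'tool',(Ti@np.append(p,1))[:3])
```

```text
col318 [(14, 114), (15, 116), (16, 115), (17, 112), (18, 116), (19, 116), (20, 115), (21, 114), (22, 113), (23, 109), (24, 131), (25, 207), (26, 201), (27, 202), (28, 206), (29, 204), (30, 205), (31, 205), (32, 205), (33, 205)]
10 [(272, 141, 248), (274, 135, 249), (276, 143, 246), (278, 108, 244), (280, 74, 254), (282, 77, 253), (284, 68, 255), (286, 129, 196), (288, 127, 114), (290, 123, 118), (292, 122, 119), (294, 122, 121), (342, 125, 126), (344, 123, 126), (346, 120, 123), (348, 123, 120), (350, 123, 116), (352, 130, 157), (354, 78, 255), (356, 79, 253), (358, 74, 254), (360, 126, 226), (362, 146, 242), (364, 143, 243), (366, 143, 243)]
40 [(272, 139, 247), (274, 142, 247), (276, 136, 248), (278, 138, 247), (280, 72, 255), (282, 75, 253), (284, 75, 253), (286, 76, 253), (288, 76, 253), (290, 86, 255), (292, 124, 202), (294, 116, 216), (342, 115, 217), (344, 126, 209), (346, 63, 255), (348, 64, 254), (350, 63, 254), (352, 70, 254), (354, 62, 254), (356, 61, 255), (358, 64, 255), (360, 163, 217), (362, 148, 239), (364, 149, 240), (366, 146, 241)]
70 [(272, 132, 251), (274, 136, 249), (276, 139, 247), (278, 142, 248), (280, 104, 245), (282, 73, 254), (284, 76, 253), (286, 77, 253), (288, 78, 253), (290, 75, 255), (292, 118, 217), (294, 116, 225), (342, 122, 209), (344, 63, 255), (346, 66, 254), (348, 63, 254), (350, 66, 254), (352, 67, 254), (354, 62, 255), (356, 57, 255), (358, 115, 239), (360, 151, 239), (362, 147, 237), (364, 148, 238), (366, 147, 239)]
footL [0.4498 0.1664 0.045 ] tool [ 0.1939 -0.0254 -0.1564]
footR [0.4981 0.1623 0.045 ] tool [ 0.1938  0.0232 -0.1565]
L70 [0.4362 0.1319 0.045 ] tool [ 0.1939 -0.036  -0.1209]
R70 [0.5084 0.1259 0.045 ] tool [ 0.1938  0.0365 -0.121 ]
stkL [0.457  0.1002 0.2683] tool [-0.0295 -0.0128 -0.0911]
stkR [0.4802 0.0982 0.2683] tool [-0.0295  0.0105 -0.0911]
heel [0.4684 0.1015 0.2683] tool [-0.0295 -0.0016 -0.0933]
```

```bash
python3 -m pendant '{"fingers":[20,20,20,20,20,20,20],"travel":[[3,0,0],[4,0,0],[4,0,0],[3.5,0,0],[1.8,0,0],[0,0,0],[0,0,0]],"roll":[0,0,0,0,0,0,0]}'
python3 -m pendant '{"fingers":[20,20,20,20],"travel":[[0.8,0,0],[0.6,0,0],[0,0,0],[0,0,0]],"roll":[0,0,0,0]}'
```

```text
t: 7.92
tool_pos: [0.4627, 0.009, 0.0769]
tcp_rot: [1.271, 1.168, -1.271]
force: [0.4, 0.5, -3.2]
opening: 0.273
t: 8.43
tool_pos: [0.4624, 0.0094, 0.0624]
tcp_rot: [1.271, 1.168, -1.271]
force: [0.8, 0.6, -2.6]
opening: 0.273
```

```bash
python3 -m pendant '{"fingers":[20,20,20],"travel":[[0.4,0,0],[0,0,0],[0,0,0]],"roll":[0,0,0]}'
python3 -m pendant '{"fingers":[20,20,20],"travel":[[0.2,0,0],[0,0,0],[0,0,0]],"roll":[0,0,0]}'
python3 -m pendant '{"fingers":[20,20,20],"travel":[[0.15,0,0],[0,0,0],[0,0,0]],"roll":[0,0,0]}'
```

```text
t: 8.8
tool_pos: [0.4623, 0.0093, 0.0583]
tcp_rot: [1.271, 1.168, -1.271]
force: [-0.3, -0.1, -2.8]
opening: 0.273
t: 9.18
tool_pos: [0.4623, 0.0093, 0.0563]
tcp_rot: [1.271, 1.168, -1.271]
force: [-1.2, -0.4, -2.6]
opening: 0.272
t: 9.55
tool_pos: [0.4625, 0.0092, 0.0554]
tcp_rot: [1.271, 1.168, -1.271]
force: [-6.6, -0.6, 18.5]
opening: 0.27
```

Contact at TCP z ≈ 0.0555, matching the expected height, so the stock is on the rail. I'll ease the pressure and slide.

```bash
python3 -m pendant '{"fingers":[20,20],"travel":[[-0.03,0,0],[0,0,0]],"roll":[0,0]}'
python3 -m pendant '{"fingers":[20,20,20,20,20,20,20,20,20],"travel":[[0,0,-0.4],[0,0,-0.5],[0,0,-0.6],[0,0,-0.6],[0,0,-0.6],[0,0,-0.5],[0,0,-0.4],[0,0,0],[0,0,0]],"roll":[0,0,0,0,0,0,0,0,0]}'
python3 - <<'E'
from h import *
np.set_printoptions(precision=4,suppress=True)
s=read_state();print(s['force'],s['ft_torque'],(tool()[:3,3]-[.4621,.0084,0])@[.0839,.9965,0])
c=cam('scene');save('s3',c);cv2.imwrite('pics/s3.png',cv2.resize(c['frame'][170:310,220:430],None,fx=3.8,fy=3.8,interpolation=cv2.INTER_CUBIC))
E
```

```text
t: 9.8
tool_pos: [0.4625, 0.0093, 0.0554]
tcp_rot: [1.271, 1.168, -1.271]
force: [-3.4, -1.3, 9.1]
opening: 0.269
t: 10.92
tool_pos: [0.4658, 0.0451, 0.0555]
tcp_rot: [1.271, 1.167, -1.27]
force: [1.0, -2.1, 5.3]
opening: 0.269
[ 0.9591 -2.0552  5.2529] [-0.2964  0.1526 -0.0217] 0.03685473880376318
```

View pics/s3.png

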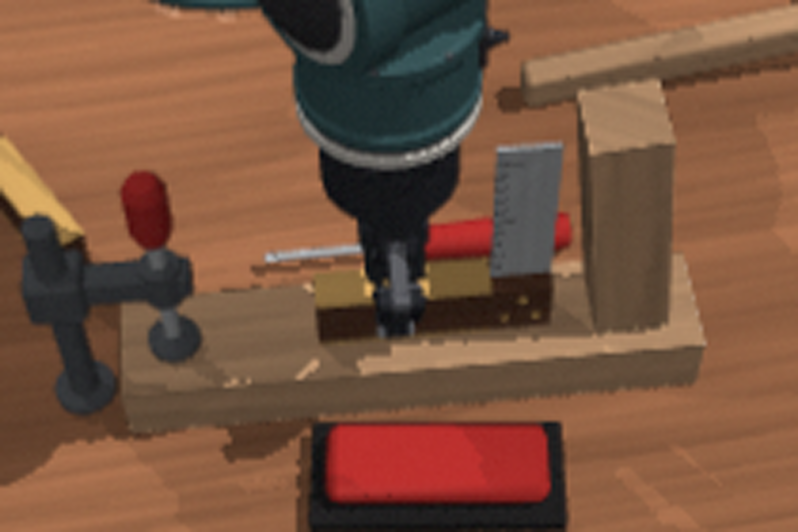

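The square stands flat on the rail (crop stock (315–550, 305)), the blade tip at (560,145), with the leaning post's inner face ahead at (585,150). About 26 mm is left to go at the foot.

```bash
python3 -m pendant '{"fingers":[20,20,20,20,20,20],"travel":[[0.01,0,-0.3],[0.01,0,-0.3],[0,0,-0.3],[0,0,-0.3],[0,0,0],[0,0,0]],"roll":[0,0,0,0,0,0]}' 90
python3 -m pendant '{"fingers":[20,20,20,20,20,20],"travel":[[0.01,0,-0.2],[0,0,-0.2],[0,0,-0.2],[0,0,-0.2],[0,0,0],[0,0,0]],"roll":[0,0,0,0,0,0]}'
python3 -c "
from h import *
s=read_state();print(s['force'],s['ft_torque'],tool(),(tool()[:3,3]-[.4621,.0084,0])@[.0839,.9965,0])"
```

```text
t: 11.72
tool_pos: [0.4671, 0.0561, 0.0555]
tcp_rot: [1.271, 1.166, -1.271]
force: [-1.7, -7.7, 12.7]
opening: 0.264
t: 12.48
tool_pos: [0.4679, 0.0636, 0.0555]
tcp_rot: [1.271, 1.165, -1.272]
force: [-0.6, -11.4, 15.3]
opening: 0.269
[ -0.59847162 -11.39916256  15.28079609] [-2.25162829  0.3262232   0.01699511] [[ 0.00130854  0.99634615 -0.085397    0.4678962 ]
 [-0.00188949 -0.08539445 -0.99634543  0.06362383]
 [-0.99999736  0.00146511  0.00177084  0.05550234]
 [ 0.          0.          0.          1.        ]] 0.055516850017405465
```

```bash
python3 -m pendant '{"fingers":[20,20,20,20],"travel":[[0,0,-0.2],[0,0,-0.2],[0,0,0],[0,0,0]],"roll":[0,0,0,0]}'
python3 -m pendant '{"fingers":[20,20,20],"travel":[[0,0,-0.15],[0,0,0],[0,0,0]],"roll":[0,0,0]}'
python3 -m pendant '{"fingers":[20,20,20],"travel":[[0,0,-0.1],[0,0,0],[0,0,0]],"roll":[0,0,0]}'
```

```text
t: 12.98
tool_pos: [0.4683, 0.0676, 0.0555]
tcp_rot: [1.271, 1.165, -1.272]
force: [-0.7, -11.4, 16.0]
opening: 0.265
t: 13.35
tool_pos: [0.4684, 0.069, 0.0555]
tcp_rot: [1.271, 1.165, -1.272]
force: [-1.3, -11.9, 16.0]
opening: 0.266
t: 13.72
tool_pos: [0.4684, 0.0699, 0.0555]
tcp_rot: [1.271, 1.165, -1.272]
force: [-1.5, -13.4, 16.7]
opening: 0.266
```

```bash
python3 -m pendant '{"fingers":[20,20,20],"travel":[[0,0,-0.08],[0,0,0],[0,0,0]],"roll":[0,0,0]}'
python3 -m pendant '{"fingers":[20,20,20],"travel":[[0,0,-0.08],[0,0,0],[0,0,0]],"roll":[0,0,0]}'
python3 -m pendant '{"fingers":[20,20,20],"travel":[[0,0,-0.08],[0,0,0],[0,0,0]],"roll":[0,0,0]}'
```

```text
t: 14.1
tool_pos: [0.4685, 0.0707, 0.0555]
tcp_rot: [1.271, 1.165, -1.272]
force: [-0.1, -13.0, 16.5]
opening: 0.268
t: 14.48
tool_pos: [0.4685, 0.071, 0.0555]
tcp_rot: [1.271, 1.164, -1.273]
force: [-1.7, -16.7, 18.1]
opening: 0.27
t: 14.85
tool_pos: [0.4685, 0.0711, 0.0555]
tcp_rot: [1.27, 1.164, -1.274]
force: [-3.6, -21.2, 21.0]
opening: 0.266
```

Run:
```python
from h import *
np.set_printoptions(precision=4,suppress=True)
s=read_state();print(s['force'],s['ft_torque'],tool())
c=cam('scene');save('s4',c);cv2.imwrite('pics/s4.png',cv2.resize(c['frame'][180:275,300:420],None,fx=6.2,fy=6.2,interpolation=cv2.INTER_CUBIC))
```

```text
[ -3.5818 -21.2456  20.9922] [-4.1879  0.5795  0.1196] [[ 0.0007  0.9962 -0.0866  0.4685]
 [-0.0036 -0.0866 -0.9962  0.0711]
 [-1.      0.001   0.0036  0.0555]
 [ 0.      0.      0.      1.    ]]
```

View pics/s4.png

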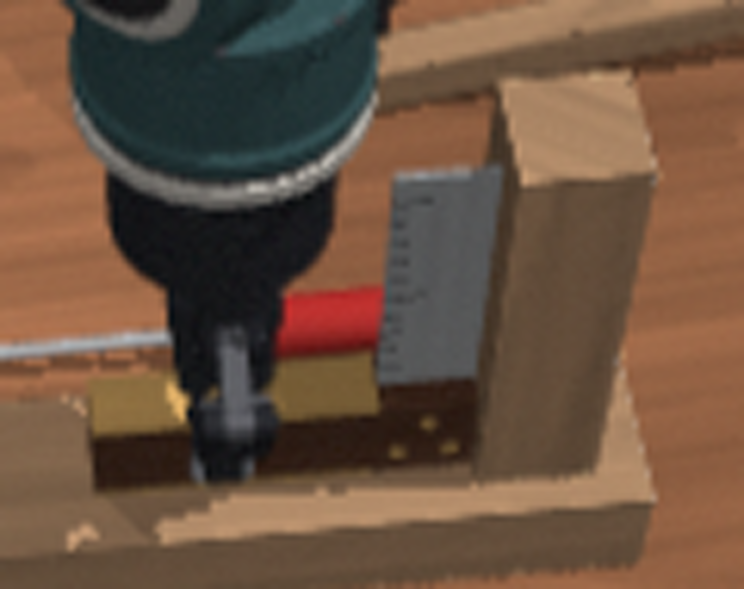

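```bash
python3 -m pendant '{"fingers":[20,20,20],"travel":[[0.03,0,0],[0,0,0],[0,0,0]],"roll":[0,0,0]}'
python3 - <<'E'
from h import *
np.set_printoptions(precision=4,suppress=True)
s=read_state();print(s['t'],s['force'],s['ft_torque'],tool())
c=cam('top');save('t5',c);c0=load('top')
a=c0['frame'][100:380,100:500];b=c['frame'][100:380,100:500]
cv2.imwrite('pics/t5.png',cv2.resize(np.hstack([b]),None,fx=2,fy=2,interpolation=cv2.INTER_CUBIC))
E
```

```text
t: 15.28
tool_pos: [0.4686, 0.071, 0.0555]
tcp_rot: [1.27, 1.163, -1.274]
force: [-4.9, -22.5, 29.1]
opening: 0.267
15.275 [ -4.8567 -22.4724  29.0693] [-4.2958  1.2713  0.1458] [[ 0.0008  0.9962 -0.0866  0.4686]
 [-0.0039 -0.0866 -0.9962  0.071 ]
 [-1.      0.0011  0.0038  0.0555]
 [ 0.      0.      0.      1.    ]]
```

View pics/t5.png

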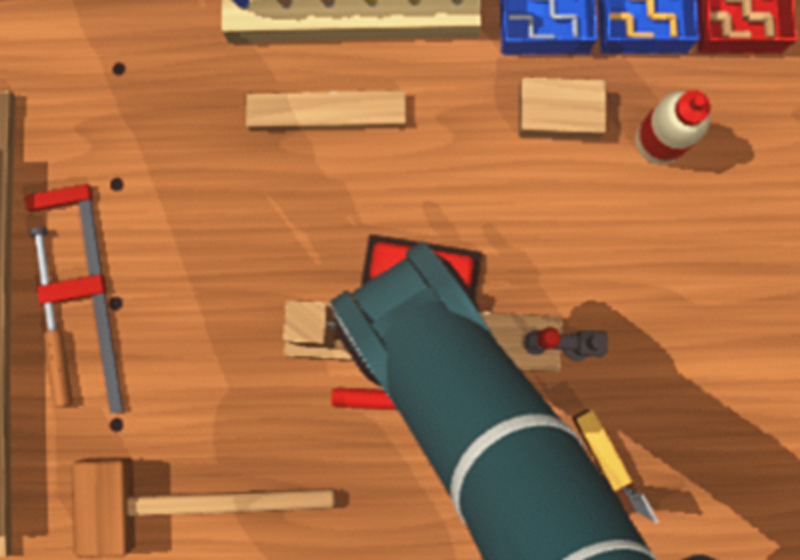

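Top picture: the bystanders are where they were and the post's top is at crop (285–326, 302–342). A quick number for the post's uprightness, then hand in.

Run:
```python
from h import *
np.set_printoptions(precision=4,suppress=True)
R_=np.array([[-.0866,-.9962],[.9962,-.0866]])  # rows: rail x, rail y
cor=np.array([.4685,.0711])-.0933*R_[0]; print('corner from square',cor)
t0,t=load('top'),load('t5'); s0,s=load('scene'),load('s4')
print('top view post inner top edge', R_@(onz(t,(263,260.5),.215)[:2]-cor))
# scene crop s4: top inner edge corner near-camera (522,186), far (497,78)
for u in((522,186),(497,78)):
    px=(300+u[0]/6.2,180+u[1]/6.2); print('scene',R_@(onz(s,px,.215)[:2]-cor))
# before (s3 crop): (588,150),(578,92)
for u in((588,150),(578,92)):
    px=(220+u[0]/3.8,170+u[1]/3.8); print('before',R_@(onz(s,px,.215)[:2]-cor))
```

```text
corner from square [0.4766 0.164 ]
top view post inner top edge [ 0.0007 -0.0004]
scene [-0.0005  0.0223]
scene [-0.0005 -0.0247]
before [0.0177 0.0191]
before [ 0.0165 -0.0219]
```

```bash
python3 -c "
from cell import *
s=read_state();print(s['t'],s['force'],s['opening']);print(sign_off())"
```

```text
15.325 [ -4.55836831 -21.99823905  30.04688399] 0.2640201834364199
the job is handed in; nothing more can be done
None
```

I took the farther try square by its stock, set it flat on the rail and slid it about 63 mm into the inside corner. The blade pushed the post upright, and I handed the job in at 15.3 s with the square still gripped and pressed there.

**Last checks:**
- **Post:** the top of its inner face is within 0.7 mm of the corner line in both the scene and top views. It was leaning about 17 mm before the push.
- **Travel and force:** the square stopped firmly where measured. At hand-in it was pushing with about 22 N along the rail and 30 N down.
- **Stock:** the torque change under extra downward pressure pointed to full contact along its underside. The tool itself tilts about 0.004 rad under load, and I couldn't confirm zero gap below about 0.5 mm from the pictures.
- **Bystanders:** by eye, in the top view they are where they started. The arm partly hides the sander and screwdriver there, and I didn't measure any of them.

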